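# Check-weigh a jar on the over-and-under scale

### The arm

A 6-joint arm with a two-finger parallel gripper is mounted at the origin on a cart in front of the work surface, level with it; the furniture and walls round the work are solid. World frame = base frame: x ahead of the robot, y to its left, z up, the work surface at z = 0. Lengths are in m, angles in degrees, forces in N, time in s.
With the tool pointing down it reaches from about 0.3 to 0.75 m from the base axis. Payload 8.5 kg.
Tool frame: the origin (TCP) lies midway between the tips of the shut fingers; the grasp point (between the pads) lies 19 mm behind it; z points along the fingers, y is the line along which they close (so a half turn about z gives the same grasp; the last joint's range is limited). The gripper opens to 85 mm and grips with 20 to 120 N. Pads are 22 mm wide; open, the fingers measure 114 mm over their backs; the gripper's body (76 mm by 85 mm) begins 54 mm behind the grasp point. The pads swing forward as they close: fully open they stand 13 mm farther back than shut.
Start: joints at [-80.059, 21.807, 74.336, -0, 83.858, -12.336], TCP at [0.208, -0.509, 0.231] pointing down, gripper open.
Joint ranges: [-178.18, 178.18], [-50.72, 133.34], [12.68, 142.11], [-81.47, 261.47], [9.98, 163.14], [-165.26, 165.26]. Speed limits (degrees/s): [136.94, 136.94, 180, 180, 180, 180].

### API

Orientations are given as a 3x3 rotation matrix whose columns are the frame's x, y, z axes.
In Python, from rig import env, viewer, recognise, pinpoint gives the robot as it stands.
- The arm moves only by the tool move_arm, never from a script. Its argument "plan" is text: rows parted by semicolons, each of 7 numbers parted by spaces: the shift along the tool's x, y, z in m, then the turn, a rotation vector about the tool's x, y, z in rad, then the finger opening in m, from 0 to 0.0854. A call has 1 to 12 rows; each row shifts and turns the commanded pose from where the row before left it, along the tool's axes as they then stand; what a row does not reach is not made up. A row lasts 1/8 s, in which the tool goes at most 62.5 mm and 10.7 degrees, less where a joint would pass 70% of its speed; a pose out of reach is approached as far as the arm can. A call is refused whole if a number of a shift passes 0.0625 or a number of a turn 0.188, either way. A call with a gripper value outside its range is refused whole. The fingers move at their own pace and stop on an object; "grip_force" is the grip in N (left out, the last holds). Time passes only in rows, so rows that do not move let the fingers close. It gives the time, the measured TCP pose, the force, the opening and the grip force at its end, in the units of the state.
- env.observe(): the state, without advancing time (a new reading comes with each control period).
- viewer.get_image(name): name is "scene" or "top" or "wrist"; returns (picture, depth): 480x640x3 uint8, red, green, blue; 480x640 float32, m along the optical axis (not along the pixel's ray), 0 where there is no reading.
- viewer.calibration(name): a dict with "fx", "fy", "cx", "cy" (pixels), "R" (3x3) and "t" (3): a world point X has camera coordinates R X + t. Camera axes: x right, y down, z forward; pixel columns grow to the right and rows downward; lengths in m; the calibration is good to about 2 mm. The wrist camera is an equidistant fisheye: a pixel r from the principal point sees the ray r / f radians off the axis. A picture is of the moment at which its call begins: read the wrist's pose just before it. calibration takes no time and is no camera call; for the wrist camera it gives the pose at the moment of the call.
- env.close_job(): hands the job in; it is judged then, once.
Trained networks look in the newest picture that a camera, given by its name, has taken for a name from the list of things; names that differ only in an ending like _2 or _b are one class to them, and where a whole thing is asked for, a point or a joint stands for the part that bears it (a point fixed in the world has none). Each returns a list of dicts, best first, with "conf" (0 to 1); they miss things now and then, are a little off and sometimes report something else, mostly with a low value. They report only what shows in the picture. A call takes as long as a camera call.
- recognise(camera, name): "extent" ([centre column, centre row, width, height] in pixels, round what is visible of it).
- pinpoint(camera, name): "pixel" ([column, row] in pixels: a listed point, or the origin of a listed thing).
The state is a dict: "time_s": time; "q": joint angles; "qvel": joint speeds; "joint_efforts": joint torques, N m; "position": TCP position; "tool_rot": TCP orientation; "ft_force": force on the tool from outside, world axes, zero at the start; "wrist_torque": the same for the moment, N m; "grip_width": finger opening in m; "gripper_force": force on a finger pad.
Only numpy, scipy, OpenCV 4.12 (cv2) and the standard library are available. Lean on these libraries where they do the work, as an engineer would, in place of code of your own. Each camera call takes 0.05 s, during which the arm holds its last target. There are 200 camera calls.

### The job

Check-weigh the red-lidded jar at the front of the desk against its check weight: lay the jar on its side across both V saddles of the scale's cradle pan, centred along the cradle, and stand the steel check weight upright inside the ring on the round pan, so that the two pans come level. Set both down gently, never tip the jar over onto the desk, and do not disturb the other things.

Things in the scene. Friction and masses are not known exactly. Their poses are not given: they have to be found in the camera images.
- scale: grey over-and-under check scale, fixed; casing 150 (its x) x 330 (its y) x 60 mm high; origin on the desk under its middle; x points to the back, where a dial head (40 x 104 mm, centred at x = +55 mm, front face at x = +35 mm) rises to 190 mm; y points to the cradle pan, which stands at y = +120 mm; the round pan at y = -120 mm
- cradle (a point): point midway between the cradle pan's two V saddles, where the jar's middle lies when it rests in them; 128 mm above the desk when level, moves with the pan. The jar lies along this point's y, lid to either end. Saddles: 90 degree Vs, 10 mm wide, 38 mm to either side of this point in y, arms ending 22 mm aside and 8 mm below it; the 104 x 74 mm pan plate is 42 mm below
- ring_centre (a point): centre of the round flat pan's top face (pan 108 mm across), middle of its engraved ring of 58 mm diameter; 86 mm above the desk with the pans level; it moves with the pan
- goods_pan (a joint): height of the cradle pan above level, m: 0 level and at rest when empty, -0.010 lower stop, +0.010 upper stop. The pans are linked: as one sinks the other rises as much. Springs give 100 N/m about level in all, so one load alone (2.5 N) takes its pan to the lower stop; damped
- weight_pan (a joint): height of the round pan above its level position, m: same range; always minus goods_pan
- jar: upright round glass jar with a red lid, loose, 45 mm across (body 42 mm, lid 44.6 mm across from 85 mm up), 106 mm tall, about 0.25 kg; origin at the centre of its base, z along its axis towards the lid
- jar_mid (a point): middle of the jar, on its axis 53 mm above its base; axes as the jar's
- check_weight: steel check weight, loose, 0.25 kg, 70 mm tall: round body 38 mm across up to 40 mm, neck 15 mm across, round knob 27 mm across from 53 to 70 mm; origin at the centre of its base, z up through the knob
- knob (a point): middle of the check weight's knob, on its axis 62 mm above its base
- dropper_bottle: bystander: brown dropper bottle with black top, loose, 34 mm across, 102 mm tall; origin at the centre of its base
- cup_stack_b: bystander: stack of white cups, loose and light, 92 mm across, 131 mm tall, on the rubber mat; origin at the centre of its base
- food_tin: bystander: food tin with a white and red wrapper, loose, 75 mm across, 110 mm tall, 0.48 kg; origin at the centre of its base
- white_bowl: bystander: small white bowl, loose, 123 mm across, 43 mm tall, on the thin (3 mm) black rubber mat at the right; origin at the centre of its base. Behind it, fixed, stands the tall black cup sealing machine: 0.49 m high, from x = 0.58 back and y = -0.46 to -0.17; keep hand and arm clear of it

How it is judged (in metres and radians):
At the end, for the whole second after the job is handed in: The jar lies in both saddles along the cradle (within 0.12 rad), its middle within 15 mm of the cradle's; the check weight stands upright on the round pan within 10 mm of the ring's centre; the pans are level within 3 mm; all is at rest and released (horizontal distance between jar_mid and cradle below 0.015 m and z of jar_mid in the frame of cradle between -0.006 and 0.006 m and angle between the z axis of jar and the y axis of cradle, either way round below 0.12 rad and horizontal distance between check_weight and ring_centre below 0.01 m and z of check_weight in the frame of ring_centre between -0.004 and 0.004 m and angle between check_weight's own z axis and vertical below 0.06 rad and value of joint goods_pan between -0.003 and 0.003 m and linear speed of each of jar, check_weight below 0.02 m/s); the robot touches nothing.
It fails at once if the jar is tipped over onto the desk (angle between jar's own z axis and vertical above 0.8 rad and height (world z) of jar_mid below 0.045 m).
It fails at once if the jar or the check weight is dropped or pressed hard onto its pan (over 30 N) (contact force between jar and goods_pan above 30 N or contact force between check_weight and weight_pan above 30 N).
It fails at once if the dropper bottle, tin, cups or bowl is knocked over or shifted by 30 mm (angle between any of dropper_bottle, food_tin, cup_stack_b, white_bowl's own z axis and vertical above 0.5 rad or distance of any of dropper_bottle, food_tin, cup_stack_b, white_bowl from where it was at the start of the episode above 0.03 m).
It also fails if it takes over 67 s, if anything falls off the work surface, if the arm or the gripper's body presses on something with over 40 N, if the wrist force passes 120 N, or if a joint passes its speed limit or range.

## Working session

There is one attempt and no reset: what is moved stays moved. The work goes in short steps, Python scripts to look and compute and a tool call to move; the robot and the scene stay as the last step left them, time stands still between calls to the robot, and variables do not carry over. Pictures are saved under pics/ and viewed, at most 10 in all, crops included, and the job is handed in when it is done.

Besides the shell and the picture viewer there is one more tool, called after ">>>" as name(argument=value, ...) on one line, values as JSON. move_arm: Moves the arm, as the interface text tells. Its arguments: {"type":"object","properties":{"plan":{"type":"string"},"grip_force":{"type":"number"}},"required":["plan"]}

```bash
ls; mkdir -p pics; cat > h.py <<'E'
import numpy as np, cv2
from rig import env, viewer, recognise, pinpoint
def ray(c,px):
    u=(px[0]-c['cx'])/c['fx']; v=(px[1]-c['cy'])/c['fy']
    R=np.array(c['R']);t=np.array(c['t'])
    return -R.T@t, R.T@np.array([u,v,1.])
def atz(c,px,z):
    o,d=ray(c,px); return o+d*(z-o[2])/d[2]
def dep(c,px,d):
    o,r=ray(c,px); return o+r*d
def cloud(c,D):
    v,u=np.mgrid[:480,:640]
    P=np.stack([(u-c['cx'])/c['fx']*D,(v-c['cy'])/c['fy']*D,D],-1)
    return (P-np.array(c['t']))@np.array(c['R'])
E
python3 - <<'E'
from h import *
np.set_printoptions(precision=4,suppress=True)
for n in ('scene','top'):
    I,D=viewer.get_image(n); cv2.imwrite(f'pics/{n}.png',I[:,:,::-1]); np.savez(f'{n}.npz',I=I,D=D)
    c=viewer.calibration(n); print(n,ray(c,(320,240)),c['fx'])
    for k in ['jar','check_weight','knob','jar_mid','cradle','ring_centre','scale','dropper_bottle','food_tin','cup_stack_b','white_bowl']:
        for r in pinpoint(n,k)[:2]:
            z={'knob':.062,'jar_mid':.053,'cradle':.128,'ring_centre':.086}.get(k,0)
            print(k,r['conf'],r['pixel'],atz(c,r['pixel'],z))
print(env.observe())
E
```

```text
pics
scene (array([-0.5419,  0.4517,  1.049 ]), array([ 0.7   , -0.3295, -0.6337])) 618.5311345395722
jar 0.77 [302.0, 302.3] [0.4222 0.0438 0.    ]
jar 0.25 [195.6, 335.5] [0.4253 0.3035 0.    ]
check_weight 0.62 [199.8, 336.0] [0.42   0.2953 0.    ]
check_weight 0.29 [306.5, 224.1] [ 0.6952 -0.0891  0.    ]
knob 0.8 [196.5, 316.1] [0.422  0.2948 0.062 ]
jar_mid 0.73 [301.8, 286.7] [0.4204 0.0444 0.053 ]
cradle 0.95 [212.6, 243.0] [0.5692 0.2056 0.128 ]
ring_centre 0.62 [305.2, 225.0] [ 0.5918 -0.0402  0.086 ]
scale 0.88 [263.3, 264.4] [0.5876 0.0793 0.    ]
dropper_bottle 0.89 [244.9, 319.2] [0.4267 0.1859 0.    ]
cup_stack_b 0.69 [462.8, 246.8] [ 0.4349 -0.4255  0.    ]
white_bowl 0.98 [420.7, 250.5] [ 0.4681 -0.316   0.    ]
top (array([ 0.3611, -0.046 ,  1.4659]), array([ 0.1066,  0.003 , -0.9943])) 606.9338552721789
jar 0.75 [285.6, 277.8] [0.4245 0.0389 0.    ]
jar 0.6 [271.8, 212.2] [0.5834 0.0778 0.    ]
check_weight 0.76 [179.7, 277.6] [0.4184 0.2936 0.    ]
knob 0.79 [171.6, 276.0] [0.4191 0.298  0.062 ]
knob 0.46 [176.1, 278.2] [0.4143 0.2874 0.062 ]
jar_mid 0.7 [289.0, 2
[... 619 characters left out ...]
0.088   0.    ]
white_bowl 0.75 [424.4, 265.1] [ 0.4639 -0.296   0.    ]
white_bowl 0.15 [211.5, 211.2] [0.5819 0.2246 0.    ]
{'time_s': 1.2, 'q': array([-80.0596,  21.8057,  74.3366,  -0.0017,  83.8594, -12.3338]), 'qvel': array([-0.0818,  0.0454,  0.0325,  0.0352, -0.0383,  0.0134]), 'joint_efforts': array([  0.0032, -44.8318, -23.1463,  -0.    ,   0.0005,   0.    ]), 'position': array([ 0.2085, -0.5089,  0.2313]), 'tool_rot': array([[ 0.9254,  0.379 , -0.    ],
       [ 0.379 , -0.9254,  0.    ],
       [-0.    , -0.    , -1.    ]]), 'ft_force': array([-0.4897,  0.7407, -0.1244]), 'wrist_torque': array([ 0.0213,  0.0175, -0.015 ]), 'gripper_force': 0.0, 'grip_width': 0.08530635897500125}
```

View pics/scene.png

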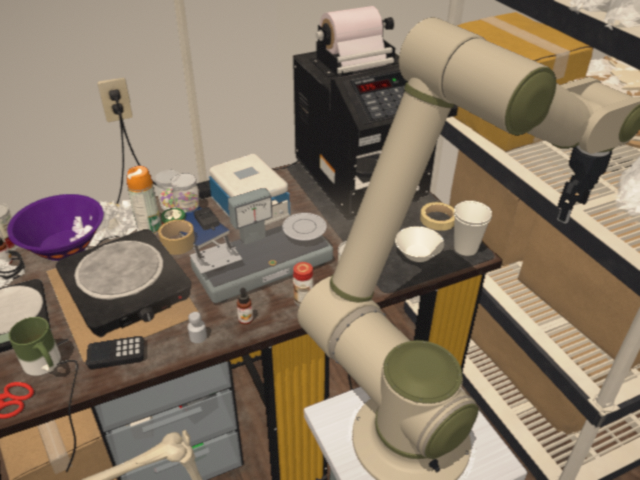

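View pics/top.png

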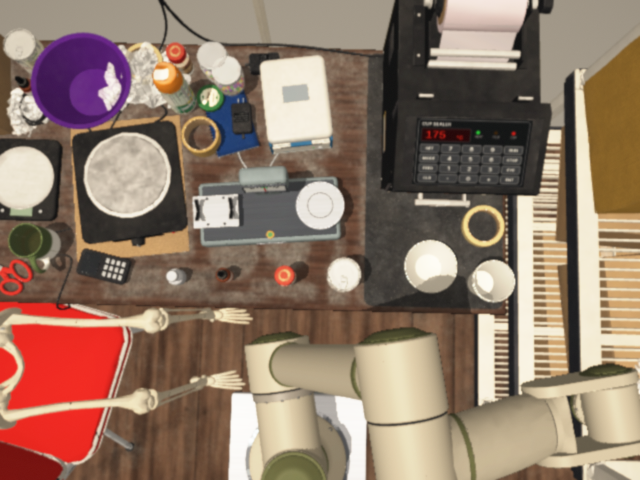

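```bash
python3 - <<'E'
from h import *
from scipy.optimize import least_squares
np.set_printoptions(precision=4,suppress=True)
for n in ('scene','top'):
    d=np.load(n+'.npz'); P=cloud(viewer.calibration(n),d['D'].astype(float)); P[d['D']==0]=np.nan
    def circ(x,y,r,z0,z1,tag):
        m=(np.hypot(P[...,0]-x,P[...,1]-y)<r)&(P[...,2]>z0)&(P[...,2]<z1)
        Q=P[m]
        if len(Q)<8: print(n,tag,len(Q));return
        print(n,tag,len(Q),'med',np.median(Q,0),'mid',(np.percentile(Q,2,0)+np.percentile(Q,98,0))/2,'ext',np.percentile(Q,98,0)-np.percentile(Q,2,0))
    circ(.423,.042,.05,.098,.125,'jar lid')
    circ(.42,.295,.04,.06,.09,'knob')
    circ(.428,.187,.03,.09,.12,'dropper top')
    circ(.43,-.09,.06,.10,.13,'tin')
    circ(.59,-.037,.075,.078,.094,'roundpan')
    circ(.567,.205,.07,.078,.094,'cradleplate')
    circ(.567,.205,.07,.095,.14,'saddles')
    circ(.60,.08,.12,.17,.21,'dialtop')
    circ(.58,.08,.2,.05,.066,'casing')
E
```

```text
scene jar lid 235 med [0.4211 0.0394 0.1054] mid [0.4238 0.0401 0.1042] ext [0.0415 0.0399 0.0105]
scene knob 117 med [0.4144 0.2997 0.0687] mid [0.4166 0.2993 0.0664] ext [0.0227 0.0238 0.0119]
scene dropper top 27 med [0.4213 0.1852 0.0973] mid [0.4225 0.184  0.097 ] ext [0.0103 0.0114 0.0132]
scene tin 66 med [ 0.4518 -0.0721  0.107 ] mid [ 0.4476 -0.0735  0.1074] ext [0.0397 0.0332 0.0093]
scene roundpan 938 med [ 0.5883 -0.0373  0.0857] mid [ 0.5893 -0.0377  0.0858] ext [0.0997 0.0989 0.0083]
scene cradleplate 803 med [0.5611 0.2029 0.0856] mid [0.5666 0.2019 0.0861] ext [0.0728 0.1005 0.0094]
scene saddles 171 med [0.5744 0.171  0.1077] mid [0.5677 0.2026 0.1079] ext [0.0513 0.0857 0.0236]
scene dialtop 638 med [0.6202 0.0916 0.1861] mid [0.6274 0.0891 0.1817] ext [0.0432 0.097  0.022 ]
scene casing 3548 med [0.5433 0.0845 0.0581] mid [0.5253 0.0848 0.0572] ext [0.2285 0.301  0.0133]
top jar lid 308 med [0.4263 0.0362 0.1068] mid [0.4262 0.0363 0.1059] ext [0.04   0.0398 0.0118]
top knob 112 med [0.4209 0.2956 0.0696] mid [0.4203 0.2951 0.0695] ext [0.0245 0.0237 0.0124]
top dropper top 27 med [0.427  0.1805 0.0984] mid [0.4262 0.1807 0.0984] ext [0.0115 0.01   0.0114]
top tin 872 med [ 0.4323 -0.0975  0.1081] mid [ 0.4319 -0.0976  0.1081] ext [0.0671 0.067  0.012 ]
top roundpan 1750 med [ 0.5907 -0.0394  0.0868] mid [ 0.5906 -0.0396  0.0867] ext [0.098  0.0972 0.0116]
top cradleplate 1216 med [0.5695 0.1993 0.0865] mid [0.5707 0.1995 0.0862] ext [0.0731 0.1011 0.0116]
top saddles 217 med [0.5736 0.2319 0.1099] mid [0.5713 0.1991 0.1089] ext [0.0527 0.0861 0.0258]
top dialtop 953 med [0.6314 0.0834 0.1887] mid [0.6324 0.0836 0.1865] ext [0.0432 0.0976 0.0181]
top casing 5029 med [0.5591 0.0875 0.0588] mid [0.5821 0.0818 0.0578] ext [0.1682 0.3102 0.0141]
```

The scene view shows the red-lidded jar at (302,285), the check weight at (197,325), the dropper at (245,305) and the scale with its cradle at (212,245) and round pan at (305,226). The top view agrees, with the tin at (344,274).

I'll grip the jar with the tool tilted 30° towards +y. A 90° turn about the tool's y axis will then lay it down.

```bash
cat >> h.py <<'E'
from scipy.linalg import logm, expm
np.set_printoptions(precision=4,suppress=True)
Z30=np.array([0,.5,-np.sqrt(.75)])
def rot(y,z):
    z=np.array(z,float);z/=np.linalg.norm(z);y=np.array(y,float);y-=z*(y@z);y/=np.linalg.norm(y)
    return np.stack([np.cross(y,z),y,z],1)
def plan(p,R,n=None,step=.05,da=.16):
    s=env.observe();T0=np.eye(4);T0[:3,:3]=s['tool_rot'];T0[:3,3]=s['position']
    T1=np.eye(4);T1[:3,:3]=R;T1[:3,3]=p
    U,_,V=np.linalg.svd(T0[:3,:3]);T0[:3,:3]=U@V
    T=np.linalg.inv(T0)@T1;L=np.real(logm(T))
    w=np.array([L[2,1],L[0,2],L[1,0]])
    n=n or int(np.ceil(max(np.linalg.norm(L[:3,3])/step,np.linalg.norm(w)/da)))
    S=np.real(expm(L/n))
    print('now',s['position'],'q',s['q'],'t',s['time_s'],'w',s['grip_width'])
    print('n',n,'row',np.round(S[:3,3],4),np.round(w/n,4))
    for k in range(0,n+1,max(1,n//4)): print('  via',(T0@np.real(expm(L*k/n)))[:3,3])
E
python3 - <<'E'
from h import *
plan(np.array([.425,.0465,.0473])-.22*Z30,rot([1,0,0],Z30))
E
```

```text
now [ 0.2085 -0.5089  0.2313] q [-80.0596  21.8057  74.3366  -0.0017  83.8594 -12.3338] t 1.2 w 0.08530635897500125
n 11 row [ 0.046  -0.0092  0.0111] [ 0.0281  0.0419 -0.1049]
  via [ 0.2085 -0.5089  0.2313]
  via [ 0.284  -0.4526  0.2115]
  via [ 0.3468 -0.3804  0.2009]
  via [ 0.3935 -0.2962  0.2   ]
  via [ 0.4214 -0.2045  0.2087]
  via [ 0.429  -0.1101  0.2261]
```

>>> move_arm(plan="0.046 -0.0092 0.0111 0.0281 0.0419 -0.1049 0.0854;0.046 -0.0092 0.0111 0.0281 0.0419 -0.1049 0.0854;0.046 -0.0092 0.0111 0.0281 0.0419 -0.1049 0.0854;0.046 -0.0092 0.0111 0.0281 0.0419 -0.1049 0.0854;0.046 -0.0092 0.0111 0.0281 0.0419 -0.1049 0.0854;0.046 -0.0092 0.0111 0.0281 0.0419 -0.1049 0.0854;0.046 -0.0092 0.0111 0.0281 0.0419 -0.1049 0.0854;0.046 -0.0092 0.0111 0.0281 0.0419 -0.1049 0.0854;0.046 -0.0092 0.0111 0.0281 0.0419 -0.1049 0.0854;0.046 -0.0092 0.0111 0.0281 0.0419 -0.1049 0.0854;0.046 -0.0092 0.0111 0.0281 0.0419 -0.1049 0.0854;0 0 0 0 0 0 0.0854")

```text
time_s: 2.7
position: [0.4247, -0.0618, 0.2379]
tool_rot: [[-0.004, 1.0, -0.001], [0.866, 0.004, 0.5], [0.5, 0.001, -0.866]]
ft_force: [-0.1, 0.6, -0.3]
grip_width: 0.0855
gripper_force: 0.0
```

```bash
python3 - <<'E'
from h import *
s=env.observe(); print(s['position'],s['q']); print(s['tool_rot'])
R=s['tool_rot'];q=np.radians(s['q'])
from scipy.spatial.transform import Rotation as Ro
for sg in (1,-1):
    M=(Ro.from_euler('z',q[0])*Ro.from_euler('y',q[1]+q[2])*Ro.from_euler('z',sg*q[3])*Ro.from_euler('y',q[4])).as_matrix()
    print(sg,M[:,2])
I,D=viewer.get_image('wrist'); cv2.imwrite('pics/w1.png',I[:,:,::-1]); np.savez('w1.npz',I=I,D=D)
c=viewer.calibration('wrist'); print(c)
for k in ('jar','jar_mid','cradle','ring_centre','knob'): print(k,pinpoint('wrist',k)[:2])
E
```

```text
[ 0.4247 -0.0618  0.2379] [-38.7677  14.8074  89.8548  22.9956  94.8316 -41.0296]
[[-0.0039  1.     -0.0008]
 [ 0.8661  0.0038  0.4999]
 [ 0.4999  0.0012 -0.8661]]
1 [-0.0008  0.4999 -0.8661]
-1 [-0.4883 -0.1071 -0.8661]
{'fx': 371.64829954431775, 'fy': 371.64829954431775, 'cx': 326.7123458872919, 'cy': 232.55947933617148, 'R': array([[ 1.    ,  0.0015,  0.0016],
       [ 0.0018, -0.9818, -0.19  ],
       [ 0.0013,  0.19  , -0.9818]]), 't': array([-0.4255,  0.0146,  0.4078])}
jar [{'pixel': [329.3, 216.7], 'conf': 0.85}]
jar_mid [{'pixel': [330.7, 204.6], 'conf': 0.73}]
cradle [{'pixel': [472.5, 33.2], 'conf': 0.72}]
ring_centre [{'pixel': [502.8, 275.5], 'conf': 0.96}]
knob []
```

View pics/w1.png

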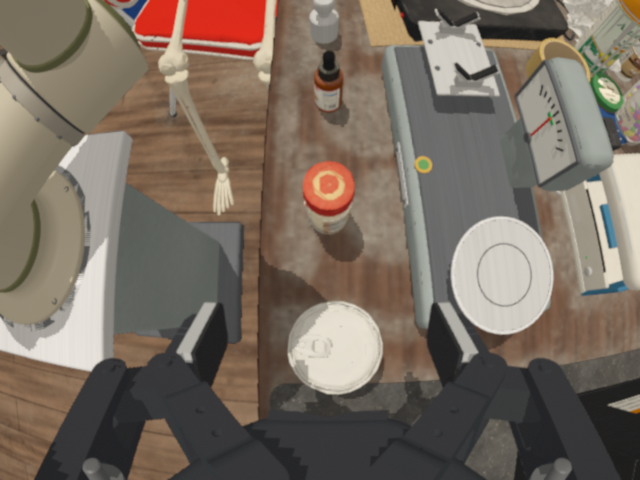

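The wrist view shows the jar lid at (329,185), the tin at (335,347), the round pan at (502,275) and the cradle at (460,60). The way in to the jar is clear.

```bash
cat >> h.py <<'E'
def wcloud(c,D):
    v,u=np.mgrid[:480,:640].astype(float); a=(u-c['cx'])/c['fx'];b=(v-c['cy'])/c['fy'];r=np.hypot(a,b)+1e-9
    k=np.tan(np.minimum(r,1.4))/r
    P=np.stack([a*k*D,b*k*D,D],-1); P=(P-np.array(c['t']))@np.array(c['R']); P[D==0]=np.nan
    return P
def blob(P,x,y,r,z0,z1,tag):
    m=(np.hypot(P[...,0]-x,P[...,1]-y)<r)&(P[...,2]>z0)&(P[...,2]<z1); Q=P[m]
    if len(Q)<8: print(tag,len(Q));return
    a,b=np.percentile(Q,1,0),np.percentile(Q,99,0)
    print(tag,len(Q),'med',np.median(Q,0),'mid',(a+b)/2,'ext',b-a)
E
python3 - <<'E'
from h import *
d=np.load('w1.npz');P=wcloud(viewer.calibration('wrist'),d['D'].astype(float))
blob(P,.425,.038,.04,.1,.115,'lid')
blob(P,.43,-.097,.06,.10,.12,'tin')
blob(P,.59,-.038,.075,.08,.094,'roundpan')
blob(P,.569,.2,.075,.08,.094,'plate')
blob(P,.569,.2,.075,.097,.14,'saddles')
blob(P,.43,.183,.03,.09,.12,'dropper')
plan(np.array([.425,.0465,.0473]),rot([1,0,0],Z30))
E
```

```text
lid 2058 med [0.4266 0.0335 0.1063] mid [0.427  0.0342 0.1045] ext [0.0412 0.0411 0.0068]
tin 6851 med [ 0.4319 -0.0987  0.107 ] mid [ 0.4316 -0.0991  0.1079] ext [0.0699 0.0699 0.0058]
roundpan 9359 med [ 0.5872 -0.0424  0.0861] mid [ 0.5897 -0.0418  0.0862] ext [0.1033 0.1026 0.0038]
plate 3733 med [0.5652 0.1949 0.0858] mid [0.571  0.1952 0.0882] ext [0.0753 0.1017 0.0096]
saddles 928 med [0.576  0.1625 0.1084] mid [0.5714 0.1965 0.1082] ext [0.0553 0.0867 0.0221]
dropper 133 med [0.428  0.1769 0.0971] mid [0.4279 0.1786 0.096 ] ext [0.0119 0.0105 0.0109]
now [ 0.425  -0.0645  0.237 ] q [-39.0375  14.9742  89.7794  22.9606  94.8023 -41.0113] t 3.0 w 0.08553101734486096
n 5 row [ 0.0003 -0.      0.044 ] [ 0.0001 -0.     -0.0002]
  via [ 0.425  -0.0645  0.237 ]
  via [ 0.425  -0.0423  0.1991]
  via [ 0.425  -0.0201  0.1611]
  via [0.425  0.0021 0.1232]
  via [0.425  0.0243 0.0852]
  via [0.425  0.0465 0.0473]
```

>>> move_arm(plan="0 0.0015 0.04 0 0 0 0.0854;0 0 0.04 0 0 0 0.0854;0 0 0.04 0 0 0 0.0854;0 0 0.04 0 0 0 0.0854;0 0 0.03 0 0 0 0.0854;0 0 0.019 0 0 0 0.0854;0 0 0.01 0 0 0 0.0854;0 0 0 0 0 0 0.0854;0 0 0 0 0 0 0.0854")

```text
time_s: 4.12
position: [0.4269, 0.0453, 0.0481]
tool_rot: [[-0.0, 1.0, 0.001], [0.866, -0.0, 0.5], [0.5, 0.001, -0.866]]
ft_force: [-0.2, 0.8, 0.5]
grip_width: 0.0857
gripper_force: 0.0
```

```bash
python3 - <<'E'
from h import *
I,D=viewer.get_image('wrist');c=viewer.calibration('wrist'); cv2.imwrite('pics/w2.png',I[:,:,::-1])
P=wcloud(c,D.astype(float))
blob(P,.4265,.0365,.04,.1,.115,'lid')
blob(P,.43,.183,.03,.09,.12,'dropper')
plan(np.array([.4265,.045,.0473]),rot([1,0,0],Z30),n=1)
E
```

```text
lid 17084 med [0.4259 0.0381 0.1074] mid [0.4259 0.0379 0.1073] ext [0.0407 0.0401 0.0032]
dropper 48 med [0.426  0.177  0.0908] mid [0.4262 0.1769 0.0912] ext [0.0085 0.0027 0.0024]
now [0.4268 0.0454 0.0481] q [-26.7356  28.8816 108.9834  30.8864  60.505  -46.5883] t 4.175 w 0.08577812968399125
n 1 row [-0.0007 -0.0004  0.0005] [0.0013 0.0004 0.0006]
  via [0.4268 0.0454 0.0481]
  via [0.4265 0.045  0.0473]
```

View pics/w2.png

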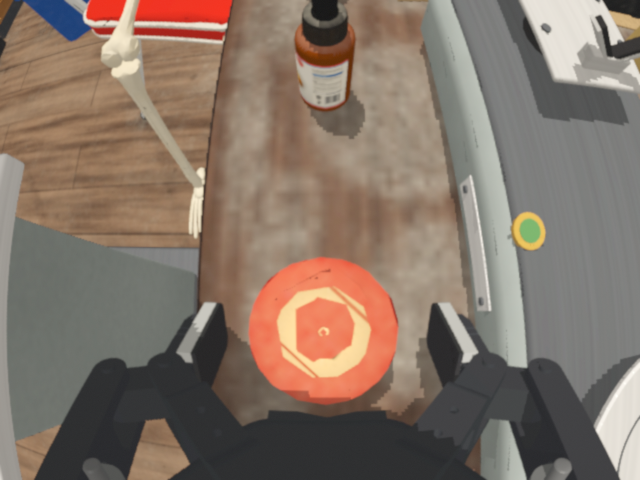

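The jar lid at (323,330) sits midway between the fingers, so I'm closing and lifting.

>>> move_arm(plan="0 0 0 0 0 0 0.036;0 0 0 0 0 0 0.036;0 0 0 0 0 0 0.036;0 0 0 0 0 0 0.036;0 0 0 0 0 0 0.036;0 0 0 0 0 0 0.036;0 0 0 0 0 0 0.036;0 0 0 0 0 0 0.036", grip_force=35)

```text
time_s: 5.18
position: [0.4264, 0.0459, 0.048]
tool_rot: [[-0.001, 1.0, 0.0], [0.866, 0.001, 0.5], [0.5, 0.0, -0.866]]
ft_force: [-1.8, -1.5, 5.2]
grip_width: 0.043
gripper_force: 34.8
```

```bash
python3 - <<'E'
from h import *
s=env.observe();print(s['gripper_force'],s['ft_force'])
plan(np.array([.4265,.045,.27]),rot([1,0,0],Z30),n=5)
E
```

```text
34.80996383819729 [-1.8413 -1.5254  5.1762]
now [0.4264 0.0459 0.048 ] q [-26.7059  28.8932 109.0294  30.8868  60.5245 -46.5946] t 5.175 w 0.04304171472107174
n 5 row [ 0.0221  0.     -0.0385] [ 0.     -0.0001  0.0001]
  via [0.4264 0.0459 0.048 ]
  via [0.4264 0.0457 0.0924]
  via [0.4264 0.0455 0.1368]
  via [0.4264 0.0453 0.1812]
  via [0.4265 0.0452 0.2256]
  via [0.4265 0.045  0.27  ]
```

>>> move_arm(plan="0.01 0 -0.0173 0 0 0 0.036;0.0221 0 -0.0385 0 0 0 0.036;0.0221 0 -0.0385 0 0 0 0.036;0.0221 0 -0.0385 0 0 0 0.036;0.0221 0 -0.0385 0 0 0 0.036;0.0221 0 -0.0385 0 0 0 0.036;0 0 0 0 0 0 0.036")

```text
time_s: 6.05
position: [0.4269, 0.045, 0.2915]
tool_rot: [[-0.003, 1.0, 0.004], [0.867, 0.0, 0.498], [0.498, 0.005, -0.867]]
ft_force: [0.2, 0.4, -3.5]
grip_width: 0.0432
gripper_force: 36.6
```

```bash
cat >> h.py <<'E'
AL=np.radians(4.55); D_=np.array([-np.sin(AL),np.cos(AL),0]); X_=np.array([np.cos(AL),np.sin(AL),0]); K=np.array([0,0,1.])
CR=np.array([.571,.199,.128]); RING=np.array([.590,-.0397,.086])
RP=rot(X_,-np.sqrt(.75)*D_-.5*K); OJ=np.array([-.0046,0,-.0084])
E
python3 - <<'E'
from h import *
s=env.observe();print(s['gripper_force'],s['ft_force'])
plan(CR-RP@OJ+[-.05,0,.14],RP)
E
```

```text
36.62411930272356 [ 0.1695  0.412  -3.5116]
now [0.4269 0.045  0.2915] q [-26.764    8.8276  88.3412  26.6887  96.338  -27.0691] t 6.05 w 0.043230435458451545
n 10 row [0.0165 0.0099 0.0006] [-0.0017 -0.1567 -0.0086]
  via [0.4269 0.045  0.2915]
  via [0.4465 0.0754 0.3047]
  via [0.4656 0.1087 0.3079]
  via [0.4844 0.1416 0.301 ]
  via [0.5029 0.1709 0.2845]
  via [0.5214 0.194  0.2598]
```

>>> move_arm(plan="0.0165 0.0099 0.0006 -0.0017 -0.1567 -0.0086 0.036;0.0165 0.0099 0.0006 -0.0017 -0.1567 -0.0086 0.036;0.0165 0.0099 0.0006 -0.0017 -0.1567 -0.0086 0.036;0.0165 0.0099 0.0006 -0.0017 -0.1567 -0.0086 0.036;0.0165 0.0099 0.0006 -0.0017 -0.1567 -0.0086 0.036;0.0165 0.0099 0.0006 -0.0017 -0.1567 -0.0086 0.036;0.0165 0.0099 0.0006 -0.0017 -0.1567 -0.0086 0.036;0.0165 0.0099 0.0006 -0.0017 -0.1567 -0.0086 0.036;0.0165 0.0099 0.0006 -0.0017 -0.1567 -0.0086 0.036;0.0165 0.0099 0.0006 -0.0017 -0.1567 -0.0086 0.036;0 0 0 0 0 0 0.036;0 0 0 0 0 0 0.036")

```text
time_s: 7.55
position: [0.5206, 0.1938, 0.2581]
tool_rot: [[-0.045, 0.997, 0.065], [0.502, 0.079, -0.861], [-0.863, -0.006, -0.504]]
ft_force: [0.6, -0.3, -1.9]
grip_width: 0.0435
gripper_force: 36.7
```

```bash
python3 - <<'E'
from h import *
s=env.observe();print(s['gripper_force'],s['ft_force'])
plan(CR-RP@OJ+[0,0,.03],RP)
s=env.observe();J=s['position']+s['tool_rot']@OJ; print('pred jar',J)
for n in('scene','top'):
    I,D=viewer.get_image(n);cv2.imwrite(f'pics/{n}2.png',I[:,:,::-1]);c=viewer.calibration(n)
    for k in('jar_mid','cradle'):
        for r in pinpoint(n,k)[:2]: print(n,k,r['conf'],r['pixel'],atz(c,r['pixel'],J[2] if k=='jar_mid' else .128))
    P=cloud(c,D.astype(float)); blob(P,J[0],J[1],.07,J[2]-.01,J[2]+.03,'jar')
    pr=np.array(c['R'])@J+c['t']; print(pr[:2]/pr[2]*c['fx']+[c['cx'],c['cy']])
cs=cv2.imread('pics/scene2.png')[150:330,130:370];ct=cv2.imread('pics/top2.png')[130:310,130:370]
cv2.imwrite('pics/c1.png',cv2.resize(np.hstack([cs,ct]),None,fx=1.66,fy=1.66,interpolation=cv2.INTER_CUBIC))
E
```

```text
36.691759473178536 [ 0.625  -0.2875 -1.8992]
now [0.5206 0.1938 0.2581] q [ 29.1501  36.6225  65.2985 -54.0559 104.4937  23.0754] t 7.55 w 0.04345997993172229
n 3 row [0.0305 0.017  0.0192] [-0.001  -0.0017  0.0016]
  via [0.5206 0.1938 0.2581]
  via [0.5375 0.1939 0.2219]
  via [0.5544 0.194  0.1859]
  via [0.5714 0.194  0.1498]
pred jar [0.5203 0.1987 0.2663]
scene jar_mid 0.72 [214.6, 205.1] [0.5234 0.2006 0.2663]
scene jar_mid 0.48 [211.3, 241.1] [0.4092 0.2431 0.2663]
scene cradle 0.7 [215.5, 241.8] [0.5707 0.1981 0.128 ]
jar 369 med [0.4997 0.1768 0.2724] mid [0.4973 0.1851 0.271 ] ext [0.0325 0.0773 0.0271]
[215.9035 205.6701]
top jar_mid 0.97 [201.6, 218.1] [0.5273 0.1945 0.2663]
top jar_mid 0.61 [425.0, 267.8] [ 0.4399 -0.2518  0.2663]
top cradle 0.78 [212.8, 209.3] [0.5669 0.1983 0.128 ]
jar 1664 med [0.519  0.2046 0.2855] mid [0.5196 0.1987 0.2803] ext [0.0838 0.1085 0.0307]
[199.3136 221.5642]
```

View pics/c1.png

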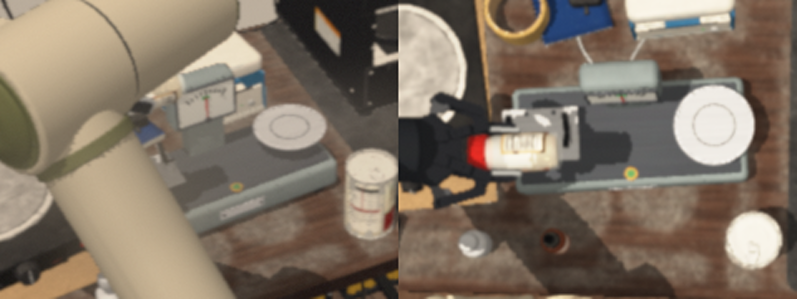

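Top view: the jar is held horizontally, lid towards +y, with its middle at about (200,221.6). That matches the predicted (199.3,221.6), so I'm moving over the cradle.

>>> move_arm(plan="0.0305 0.017 0.0192 -0.001 -0.0017 0.0016 0.036;0.0305 0.017 0.0192 -0.001 -0.0017 0.0016 0.036;0.0305 0.017 0.0192 -0.001 -0.0017 0.0016 0.036;0 0 0 0 0 0 0.036;0 0 0 0 0 0 0.036;0 0 0 0 0 0 0.036")

```text
time_s: 8.6
position: [0.5714, 0.1945, 0.152]
tool_rot: [[-0.037, 0.997, 0.071], [0.498, 0.079, -0.864], [-0.866, 0.004, -0.499]]
ft_force: [0.4, 0.1, -3.6]
grip_width: 0.0436
gripper_force: 36.7
```

```bash
python3 - <<'E'
from h import *
plan(CR-RP@OJ+[0,0,-.007],RP,n=6)
s=env.observe();J=s['position']+s['tool_rot']@OJ; print('pred jar',J,s['ft_force'])
I,D=viewer.get_image('top');cv2.imwrite('pics/top3.png',I[:,:,::-1]);c=viewer.calibration('top')
P=cloud(c,D.astype(float)); blob(P,J[0],J[1]-.02,.035,J[2]+.01,J[2]+.03,'jar')
I,D=viewer.get_image('wrist');c=viewer.calibration('wrist');P=wcloud(c,D.astype(float))
blob(P,.59,-.04,.075,.08,.094,'roundpan')
cv2.imwrite('pics/c2.png',np.hstack([cv2.resize(I[:,:,::-1],(400,300)),cv2.resize(cv2.imread('pics/top3.png')[150:270,140:300],(400,300),interpolation=cv2.INTER_CUBIC)]))
E
```

```text
now [0.5714 0.1945 0.152 ] q [ 27.2319  46.5441  63.8855 -53.8816  97.885   29.3435] t 8.6 w 0.043596642986421213
n 6 row [ 0.0056 -0.      0.0033] [ 0.0003  0.0001 -0.0005]
  via [0.5714 0.1945 0.152 ]
  via [0.5714 0.1944 0.1455]
  via [0.5714 0.1943 0.1389]
  via [0.5714 0.1943 0.1324]
  via [0.5714 0.1942 0.1259]
  via [0.5714 0.1941 0.1193]
  via [0.5714 0.194  0.1128]
pred jar [0.571  0.1995 0.1602] [ 0.3531  0.1121 -3.6119]
jar 562 med [0.5713 0.1809 0.1791] mid [0.5702 0.1796 0.1785] ext [0.046  0.0665 0.016 ]
roundpan 1419 med [ 0.5873 -0.0321  0.0873] mid [ 0.5872 -0.0361  0.0863] ext [0.0974 0.1066 0.0054]
```

View pics/c2.png

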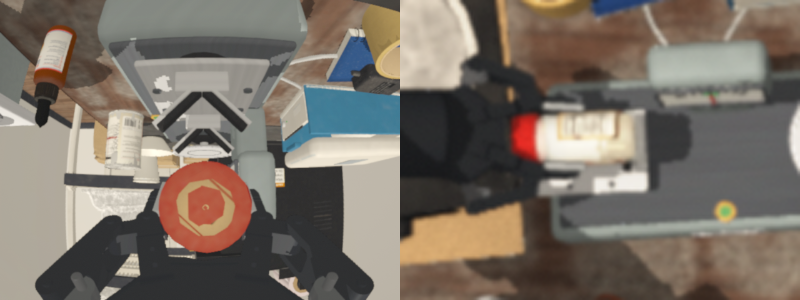

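The wrist view shows the lid centred at (205,205) in line with the V saddles. I'm lowering slowly.

>>> move_arm(plan="0.0087 0 0.005 0 0 0 0.036;0.007 0 0.004 0 0 0 0.036;0.0043 0 0.0025 0 0 0 0.036;0.0035 0 0.002 0 0 0 0.036;0.0035 0 0.002 0 0 0 0.036;0.0035 0 0.002 0 0 0 0.036;0.0035 0 0.002 0 0 0 0.036;0 0 0 0 0 0 0.036;0 0 0 0 0 0 0.036")

```text
time_s: 9.82
position: [0.5715, 0.1938, 0.1131]
tool_rot: [[-0.036, 0.997, 0.069], [0.495, 0.078, -0.865], [-0.868, 0.003, -0.496]]
ft_force: [-5.2, -2.0, 10.0]
grip_width: 0.0436
gripper_force: 36.9
```

```bash
python3 - <<'E'
from h import *
plan(CR-RP@OJ+[0,0,-.007],RP,n=1)
s=env.observe();J=s['position']+s['tool_rot']@OJ; print('pred jar',J,s['ft_force'])
I,D=viewer.get_image('top');P=cloud(viewer.calibration('top'),D.astype(float)); blob(P,.59,-.04,.04,.07,.11,'roundpan')
E
```

```text
now [0.5715 0.1938 0.1131] q [ 27.2002  49.258   65.3602 -53.6184  95.5716  32.747 ] t 9.825 w 0.043611319232060325
n 1 row [ 0.0003 -0.0001 -0.0001] [ 0.0002  0.0043 -0.0036]
  via [0.5715 0.1938 0.1131]
  via [0.5714 0.194  0.1128]
pred jar [0.5711 0.1988 0.1212] [-5.1952 -1.9527 10.0234]
roundpan 948 med [ 0.5899 -0.0401  0.0967] mid [ 0.59   -0.0403  0.0967] ext [0.0746 0.0744 0.013 ]
```

>>> move_arm(plan="-0.0017 0 -0.001 0 0 0 0.036;0 0 0 0 0 0 0.036;0 0 0 0 0 0 0.046;0 0 0 0 0 0 0.05;0 0 0 0 0 0 0.056;0 0 0 0 0 0 0.064;0 0 0 0 0 0 0.07;0 0 0 0 0 0 0.07", grip_force=20)

```text
time_s: 10.88
position: [0.5716, 0.1943, 0.1128]
tool_rot: [[-0.039, 0.997, 0.069], [0.497, 0.079, -0.864], [-0.867, 0.001, -0.498]]
ft_force: [0.6, -0.7, -0.2]
grip_width: 0.07
gripper_force: 0.0
```

```bash
python3 - <<'E'
from h import *
s=env.observe();print(s['ft_force'],s['grip_width'],s['gripper_force'],s['position'],s['time_s'])
I,D=viewer.get_image('wrist');c=viewer.calibration('wrist');P=wcloud(c,D.astype(float)); W=I
J=CR-[0,0,.01]
Q=P.reshape(-1,3)-J; loc=np.stack([Q@X_,Q@D_,Q[:,2]],1)
m=(abs(loc[:,0])<.03)&(abs(loc[:,1]-.053)<.012)&(abs(loc[:,2])<.026); print('lid end',m.sum(),np.median(loc[m],0),np.percentile(loc[m],[1,99],axis=0))
I,D=viewer.get_image('top');P=cloud(viewer.calibration('top'),D.astype(float));blob(P,.59,-.04,.04,.07,.11,'roundpan')
cv2.imwrite('pics/c3.png',np.hstack([cv2.resize(W[:,:,::-1],(400,300)),cv2.resize(I[150:270,140:300,::-1],(400,300),interpolation=cv2.INTER_CUBIC)]))
E
```

```text
[ 0.5658 -0.7216 -0.1529] 0.06999534320069328 0.0 [0.5716 0.1943 0.1128] 10.875
lid end 21116 [-0.0011  0.0531  0.0006] [[-0.0245  0.0433 -0.0249]
 [ 0.0221  0.0645  0.0247]]
roundpan 946 med [ 0.5901 -0.0399  0.0968] mid [ 0.5902 -0.0397  0.097 ] ext [0.0743 0.0737 0.0134]
```

View pics/c3.png

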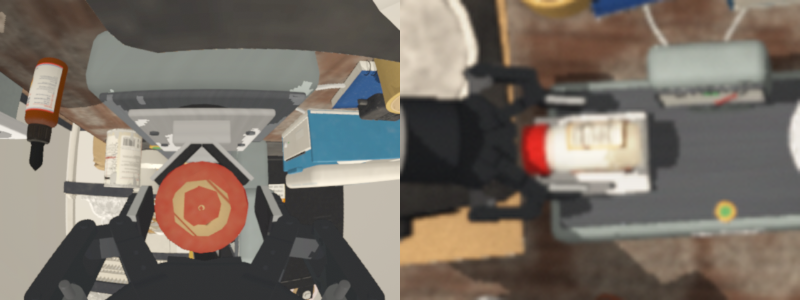

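The jar is seated in both saddles; its lid end is within 1 mm of where it should be. I'm retreating along the tool axis.

>>> move_arm(plan="0 0 -0.01 0 0 0 0.07;0 0 -0.02 0 0 0 0.07;0 0 -0.04 0 0 0 0.07;0 0 -0.05 0 0 0 0.07;0 0 -0.03 0 0 0 0.07")

```text
time_s: 11.6
position: [0.5606, 0.3264, 0.1892]
tool_rot: [[-0.038, 0.997, 0.071], [0.498, 0.081, -0.863], [-0.866, 0.002, -0.5]]
ft_force: [0.1, -0.1, -0.4]
grip_width: 0.0699
gripper_force: 0.0
```

```bash
cat >> h.py <<'E'
RD=rot([1,0,0],[0,0,-1])
E
python3 - <<'E'
from h import *
plan([.419,.2955,.20],RD)
E
```

```text
now [0.5606 0.3264 0.1892] q [ 36.5727  52.2983  43.974  -53.3787 113.5759  23.083 ] t 11.6 w 0.06988486815562335
n 7 row [-0.004  -0.0204  0.0006] [0.0064 0.1495 0.0103]
  via [0.5606 0.3264 0.1892]
  via [0.5404 0.3222 0.1923]
  via [0.5203 0.3179 0.195 ]
  via [0.5001 0.3134 0.1971]
  via [0.4799 0.3088 0.1986]
  via [0.4596 0.3042 0.1996]
  via [0.4393 0.2998 0.2001]
  via [0.419  0.2955 0.2   ]
```

>>> move_arm(plan="-0.004 -0.0204 0.0006 0.0064 0.1495 0.0103 0.07;-0.004 -0.0204 0.0006 0.0064 0.1495 0.0103 0.07;-0.004 -0.0204 0.0006 0.0064 0.1495 0.0103 0.07;-0.004 -0.0204 0.0006 0.0064 0.1495 0.0103 0.07;-0.004 -0.0204 0.0006 0.0064 0.1495 0.0103 0.07;-0.004 -0.0204 0.0006 0.0064 0.1495 0.0103 0.07;-0.004 -0.0204 0.0006 0.0064 0.1495 0.0103 0.07;0 0 0 0 0 0 0.07;0 0 0 0 0 0 0.07;0 0 0 0 0 0 0.07")

```text
time_s: 12.85
position: [0.4199, 0.2939, 0.1982]
tool_rot: [[0.0, 1.0, -0.002], [1.0, -0.0, -0.003], [-0.003, -0.002, -1.0]]
ft_force: [-0.1, 0.1, -0.9]
grip_width: 0.0702
gripper_force: 0.0
```

```bash
python3 - <<'E'
from h import *
c=viewer.calibration('wrist');I,D=viewer.get_image('wrist');P=wcloud(c,D.astype(float))
blob(P,.419,.2955,.03,.064,.08,'knob')
blob(P,.419,.2955,.03,.02,.045,'body')
I,D=viewer.get_image('top');P=cloud(viewer.calibration('top'),D.astype(float));
blob(P,.419,.2955,.03,.064,.08,'knob top')
Q=P.reshape(-1,3)-CR; loc=np.stack([Q@X_,Q@D_,Q[:,2]],1)
m=(abs(loc[:,0])<.03)&(abs(loc[:,1])<.08)&(loc[:,2]>-.01)&(loc[:,2]<.03); print('jar',m.sum(),np.median(loc[m],0),np.percentile(loc[m],[1,99],axis=0))
plan([.4205,.2955,.046],RD)
E
```

```text
knob 939 med [0.4195 0.2995 0.0707] mid [0.4198 0.2985 0.0686] ext [0.0249 0.0254 0.0076]
body 791 med [0.4203 0.3088 0.0402] mid [0.4197 0.3029 0.032 ] ext [0.0359 0.0282 0.0214]
knob top 104 med [0.4208 0.2958 0.0702] mid [0.4201 0.2963 0.071 ] ext [0.0251 0.025  0.0119]
jar 958 [-0.0036 -0.003   0.0098] [[-0.0229 -0.054  -0.007 ]
 [ 0.0215  0.0496  0.0181]]
now [0.4197 0.2938 0.1981] q [21.7856 19.7326 83.411  -0.1015 77.0249 21.8466] t 12.95 w 0.07008673201956808
n 4 row [0.0005 0.0002 0.038 ] [-0.0005  0.0007 -0.0002]
  via [0.4197 0.2938 0.1981]
  via [0.4199 0.2942 0.1601]
  via [0.4201 0.2946 0.122 ]
  via [0.4203 0.295  0.084 ]
  via [0.4205 0.2955 0.046 ]
```

>>> move_arm(plan="0.0042 0.0003 0.04 0 0 0 0.07;0 0 0.04 0 0 0 0.07;0 0 0.04 0 0 0 0.07;0 0 0.022 0 0 0 0.07;0 0 0.01 0 0 0 0.06;0 0 0 0 0 0 0.02;0 0 0 0 0 0 0.02;0 0 0 0 0 0 0.02;0 0 0 0 0 0 0.02;0 0 0 0 0 0 0.02;0 0 0 0 0 0 0.02;0 0 0 0 0 0 0.02", grip_force=35)

```text
time_s: 14.45
position: [0.4199, 0.2974, 0.0473]
tool_rot: [[0.002, 1.0, -0.0], [1.0, -0.002, -0.001], [-0.001, -0.0, -1.0]]
ft_force: [-0.5, 0.5, 6.3]
grip_width: 0.0254
gripper_force: 34.9
```

```bash
python3 - <<'E'
from h import *
s=env.observe();print(s['ft_force'],s['grip_width'],s['gripper_force'],s['position'],s['time_s'])
plan([.420,.298,.25],RD)
E
```

```text
[-0.5299  0.4593  6.3133] 0.025445689635893186 34.86949082929641 [0.4199 0.2974 0.0473] 14.45
now [0.4199 0.2974 0.0473] q [22.1352 30.7445 94.5945 -0.0746 54.6902 22.2763] t 14.45 w 0.025445689635893186
n 5 row [ 0.0001  0.     -0.0405] [-0.      0.0002 -0.0003]
  via [0.4199 0.2974 0.0473]
  via [0.4199 0.2975 0.0878]
  via [0.42   0.2977 0.1284]
  via [0.42   0.2978 0.1689]
  via [0.42   0.2979 0.2095]
  via [0.42  0.298 0.25 ]
```

>>> move_arm(plan="0 0 -0.015 0 0 0 0.02;0 0 -0.04 0 0 0 0.02;0 0 -0.045 0 0 0 0.02;0 0 -0.045 0 0 0 0.02;0 0 -0.045 0 0 0 0.02;0 0 -0.03 0 0 0 0.02;0 0 0 0 0 0 0.02")

```text
time_s: 15.32
position: [0.4203, 0.2977, 0.2678]
tool_rot: [[0.002, 1.0, 0.002], [1.0, -0.002, -0.001], [-0.001, 0.002, -1.0]]
ft_force: [-0.3, -0.2, -3.8]
grip_width: 0.025
gripper_force: 35.0
```

```bash
python3 - <<'E'
from h import *
s=env.observe();print(s['ft_force'],s['grip_width'],s['gripper_force'])
plan(RING+[0,0,.164],RD)
E
```

```text
[-0.3352 -0.2379 -3.7785] 0.025036318214975747 35.03483510809019
now [0.4203 0.2977 0.2678] q [22.1604 16.8208 75.7915 -0.0692 87.3095 22.261 ] t 15.325 w 0.025036318214975747
n 8 row [-0.0422  0.0213  0.0023] [ 0.0002  0.0001 -0.0002]
  via [0.4203 0.2977 0.2678]
  via [0.4626 0.2133 0.2634]
  via [0.5051 0.129  0.259 ]
  via [0.5475 0.0446 0.2545]
  via [ 0.59   -0.0397  0.25  ]
```

>>> move_arm(plan="-0.0422 0.0213 0 0 0 0 0.02;-0.0422 0.0213 0 0 0 0 0.02;-0.0422 0.0213 0 0 0 0 0.02;-0.0422 0.0213 0 0 0 0 0.02;-0.0422 0.0213 0 0 0 0 0.02;-0.0422 0.0213 0 0 0 0 0.02;-0.0422 0.0213 0 0 0 0 0.02;-0.0422 0.0213 0 0 0 0 0.02;0 0 0 0 0 0 0.02;0 0 0 0 0 0 0.02;0 0 0 0 0 0 0.02")

```text
time_s: 16.7
position: [0.5892, -0.0392, 0.2664]
tool_rot: [[0.0, 1.0, -0.003], [1.0, -0.0, -0.002], [-0.002, -0.003, -1.0]]
ft_force: [0.5, 0.6, -2.9]
grip_width: 0.0254
gripper_force: 35.2
```

```bash
python3 - <<'E'
from h import *
s=env.observe();print(s['ft_force'],s['grip_width'],s['gripper_force'])
c=viewer.calibration('wrist');I,D=viewer.get_image('wrist');P=wcloud(c,D.astype(float));W=I
blob(P,.59,-.04,.07,.092,.105,'roundpan w')
for k in('ring_centre','knob','check_weight'): print(k,pinpoint('wrist',k)[:1])
I,D=viewer.get_image('scene');c=viewer.calibration('scene');P=cloud(c,D.astype(float))
blob(P,.59,-.04,.07,.092,.105,'roundpan s')
b=np.array(s['position'])-[0,0,.047]
blob(P,b[0],b[1],.03,b[2]-.02,b[2]+.042,'weight body s')
cv2.imwrite('pics/c4.png',np.hstack([cv2.resize(W[:,:,::-1],(400,300)),cv2.resize(I[120:270,210:410,::-1],(400,300),interpolation=cv2.INTER_CUBIC)]))
plan(RING+[0,0,.154],RD)
E
```

```text
[ 0.5365  0.6166 -2.9448] 0.02535652742717892 35.15128273400478
roundpan w 10414 med [ 0.5903 -0.0308  0.0972] mid [ 0.5901 -0.0319  0.0974] ext [0.1031 0.0911 0.0038]
ring_centre [{'pixel': [327.7, 206.3], 'conf': 0.78}]
knob [{'pixel': [328.3, 321.8], 'conf': 0.94}]
check_weight [{'pixel': [325.0, 266.0], 'conf': 0.77}]
roundpan s 664 med [ 0.5827 -0.0488  0.0959] mid [ 0.588  -0.048   0.0966] ext [0.1053 0.0839 0.0085]
weight body s 272 med [ 0.575  -0.0317  0.2444] mid [ 0.5839 -0.0365  0.2398] ext [0.0333 0.0349 0.042 ]
now [ 0.5896 -0.0398  0.2669] q [-15.275   24.8688  63.4986  -0.1338  91.6838 -15.2188] t 16.95 w 0.025183427322494803
n 1 row [0.0002 0.0005 0.0269] [-0.0015  0.002  -0.001 ]
  via [ 0.5896 -0.0398  0.2669]
  via [ 0.59   -0.0397  0.24  ]
```

View pics/c4.png

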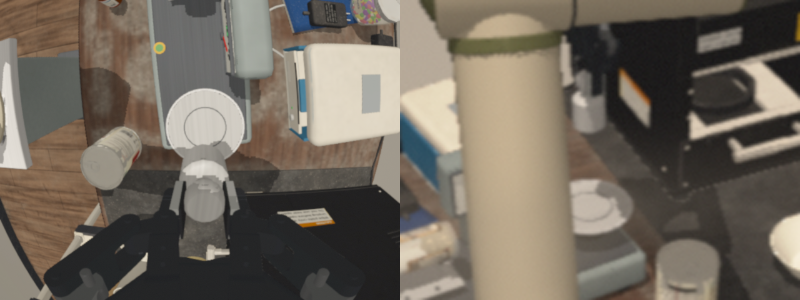

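The weight hangs upright over the ring, with the ring at about (205,128) in the left half. I'm lowering it slowly.

>>> move_arm(plan="0 0.0004 0.03 0 0 0 0.02;0 0 0.04 0 0 0 0.02;0 0 0.025 0 0 0 0.02;0 0 0.012 0 0 0 0.02;0 0 0.005 0 0 0 0.02;0 0 0.004 0 0 0 0.02;0 0 0.003 0 0 0 0.02;0 0 0.003 0 0 0 0.02;0 0 0.003 0 0 0 0.02;0 0 0.003 0 0 0 0.02;0 0 0.003 0 0 0 0.02;0 0 0 0 0 0 0.02")

```text
time_s: 18.45
position: [0.59, -0.0406, 0.1357]
tool_rot: [[0.002, 1.0, -0.002], [1.0, -0.002, -0.002], [-0.002, -0.002, -1.0]]
ft_force: [1.0, -0.7, -0.5]
grip_width: 0.0254
gripper_force: 35.3
```

```bash
python3 - <<'E'
from h import *
s=env.observe();print(s['ft_force'],s['grip_width'],s['gripper_force'],s['position'])
c=viewer.calibration('wrist');I,D=viewer.get_image('wrist');P=wcloud(c,D.astype(float))
blob(P,.59,-.01,.02,.075,.105,'roundpan w')
c=viewer.calibration('top');I,D=viewer.get_image('top');P=cloud(c,D.astype(float))
Q=P.reshape(-1,3)-CR; loc=np.stack([Q@X_,Q@D_,Q[:,2]],1)
m=(abs(loc[:,0])<.03)&(abs(loc[:,1])<.08)&(loc[:,2]>-.01)&(loc[:,2]<.04); print('jar',m.sum(),np.median(loc[m],0),np.percentile(loc[m],[1,99],axis=0))
E
```

```text
[ 1.0288 -0.7434 -0.5258] 0.025356045435591418 35.321945337345824 [ 0.59   -0.0406  0.1357]
roundpan w 4266 med [ 0.5899 -0.0094  0.0894] mid [ 0.5899 -0.0082  0.0957] ext [0.0373 0.0339 0.0158]
jar 991 [-0.0039 -0.0035  0.0173] [[-0.023  -0.0542 -0.0057]
 [ 0.0205  0.05    0.0262]]
```

>>> move_arm(plan="0 0 0.0015 0 0 0 0.02;0 0 0 0 0 0 0.026;0 0 0 0 0 0 0.029;0 0 0 0 0 0 0.033;0 0 0 0 0 0 0.04;0 0 0 0 0 0 0.055;0 0 0 0 0 0 0.06;0 0 0 0 0 0 0.06;0 0 0 0 0 0 0.06", grip_force=20)

```text
time_s: 19.68
position: [0.5899, -0.0406, 0.1343]
tool_rot: [[0.002, 1.0, -0.002], [1.0, -0.002, -0.002], [-0.002, -0.002, -1.0]]
ft_force: [0.8, 0.6, 0.7]
grip_width: 0.0601
gripper_force: 0.0
```

>>> move_arm(plan="0 0 -0.01 0 0 0 0.06;0 0 -0.03 0 0 0 0.06;0 0 -0.045 0 0 0 0.06;0 0 -0.045 0 0 0 0.06;-0.03 -0.04 -0.03 0 0 0 0.06;-0.03 -0.04 0 0 0 0 0.06;0 -0.05 0 0 0 0 0.06;0 -0.05 0 0 0 0 0.06;0 0 0 0 0 0 0.06;0 0 0 0 0 0 0.06")

```text
time_s: 20.92
position: [0.4106, -0.1002, 0.2954]
tool_rot: [[0.002, 1.0, -0.0], [1.0, -0.002, -0.003], [-0.003, -0.0, -1.0]]
ft_force: [1.0, -0.0, -0.0]
grip_width: 0.0601
gripper_force: 0.0
```

```bash
python3 - <<'E'
from h import *
s=env.observe();print(s['ft_force'],s['position'],s['time_s'])
c=viewer.calibration('wrist');I,D=viewer.get_image('wrist');W=I;P=wcloud(c,D.astype(float))
def rep(P,n):
    blob(P,.59,-.04,.04,.145,.165,n+' knob')
    blob(P,.59,-.04,.07,.08,.094,n+' pan')
    Q=P.reshape(-1,3)-CR; loc=np.stack([Q@X_,Q@D_,Q[:,2]],1)
    m=(abs(loc[:,0])<.03)&(abs(loc[:,1])<.08)&(loc[:,2]>-.01)&(loc[:,2]<.04); print(n,'jar',m.sum(),np.median(loc[m],0),np.percentile(loc[m],[1,99],axis=0))
rep(P,'w')
for n in('top','scene'):
    I,D=viewer.get_image(n);rep(cloud(viewer.calibration(n),D.astype(float)),n); cv2.imwrite(f'pics/{n}9.png',I[:,:,::-1])
t=cv2.imread('pics/top9.png')[150:300,160:360]
cv2.imwrite('pics/c5.png',np.hstack([cv2.resize(W[:,:,::-1],(400,300)),cv2.resize(t,(400,300),interpolation=cv2.INTER_CUBIC)]))
E
```

```text
[ 0.9742 -0.0065 -0.0352] [ 0.4106 -0.1002  0.2954] 20.925
w knob 747 med [ 0.5856 -0.0399  0.1561] mid [ 0.5886 -0.0402  0.1519] ext [0.0249 0.0251 0.0126]
w pan 5949 med [ 0.5772 -0.0304  0.0868] mid [ 0.5883 -0.0383  0.0875] ext [0.102  0.1037 0.0051]
  return _methods._mean(a, axis=axis, dtype=dtype,
  ret = um.true_divide(
Traceback (most recent call last):
IndexError: index -1 is out of bounds for axis 0 with size 0
```

The weight stands within about 2 mm of the pan's middle and the round pan is at level height. Next I'm checking the jar from above.

```bash
python3 - <<'E'
from h import *
I,D=viewer.get_image('top');P=cloud(viewer.calibration('top'),D.astype(float))
blob(P,.59,-.04,.04,.145,.165,'knob'); blob(P,.59,-.04,.07,.08,.094,'pan')
Q=P.reshape(-1,3)-CR; loc=np.stack([Q@X_,Q@D_,Q[:,2]],1)
m=(abs(loc[:,0])<.03)&(abs(loc[:,1])<.08)&(loc[:,2]>-.005)&(loc[:,2]<.04); print('jar',m.sum(),np.median(loc[m],0),np.percentile(loc[m],[1,99],axis=0))
cv2.imwrite('pics/c5.png',cv2.resize(I[150:300,160:360,::-1],(600,450),interpolation=cv2.INTER_CUBIC))
E
```

```text
knob 117 med [ 0.5894 -0.0418  0.1556] mid [ 0.5904 -0.0408  0.1551] ext [0.0263 0.0242 0.0127]
pan 1483 med [ 0.5879 -0.0382  0.0864] mid [ 0.5905 -0.0396  0.0867] ext [0.1027 0.1017 0.0119]
jar 984 [-0.0038 -0.0033  0.0202] [[-0.0229 -0.0542  0.002 ]
 [ 0.0207  0.0498  0.0291]]
```

View pics/c5.png

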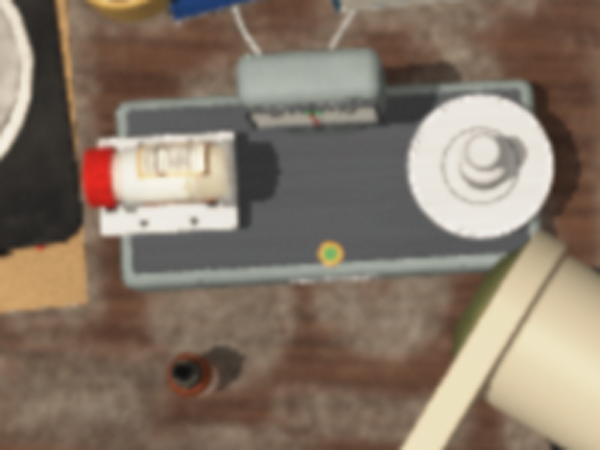

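The jar lies along the cradle at (160,173), the weight stands inside the ring at (485,165), the pans are level and the arm is clear. I'm handing in.

```bash
python3 -c "
from rig import env
print(env.close_job())"
```

```text
the job is handed in; nothing more can be done
None
```

I handed the job in at about 21 s with the jar lying in both saddles, the check weight standing inside the ring within about 2 mm of its centre, and the pans level by camera measurement; the system returned no verdict.

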